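# Lock the spindle on the tool-repair stand

### The job

Lock the spindle of the gearbox stand: push the upright pin on the slotted disc round with a fingertip until one of the disc's two slots (either one) lines up with the lock bar, then push the bar by its upright tab fully home into that slot. Only push, gently, with the fingers; do not grip or lift the disc or the bar, and leave the loose battery, socket, cup and spanner where they are. Finish with the robot clear of everything.

Things in the scene. Friction and masses are not known exactly. Their poses are not given: they have to be found in the camera images.
- stand: Spindle-lock stand, fixed: dark base plate (x -185 to +65, 120 wide, 10 mm high) with a round green gear housing under the disc and a green guide block. Origin on the bench top straight below the disc's axis, z up. The guide runs from the disc along the stand's -x; the bar is pushed in along +x.
- guide_end (a point): Outer end of the guide on its centre line, on its floor 58 mm above the bench, 176 mm from the disc's axis. The guide starts 54 mm from the axis, is 44 mm wide, and has rails 65 mm high (above the bench) 8.5 mm to either side of its centre line. Two straps cross over the bar 57-65 and 75-83 mm from the axis, tops 74 mm above the bench.
- axis_top (a point): Point on the disc's axis level with the disc's flat top, 70 mm above the bench. A spindle stub 9 mm in radius stands 10 mm (thin tip 15 mm) above it.
- lock_disc (a joint): Turn of the steel disc (96 mm diameter, 14 mm thick, top 70 mm above the bench), rad, counter-clockwise from above. Two opposite rim slots, 18 mm wide, bottoms 25 mm from the axis: one faces the bar at 0, the other at 3.14 (stops at -0.5 and 3.64). Stiff (3 to 4 N at the pin), stays where left. Starts out of line, 0.45 to 2.69.
- pin_mid (a point): Middle of the upright steel pin on the disc: 12 mm in diameter, standing 35 mm above the disc's top (to 105 mm above the bench), 36 mm from the axis, a quarter turn from both slots. With the disc at 0 it is on the stand's -y side, at 1.57 on its +x side (away from the bar), at 3.14 on its +y side.
- lock_bar: Lock bar, loose but captive in the guide: flat steel 80 x 14 x 10 mm with a rounded nose, about 0.2 kg. Origin at the middle of its underside; x points to its nose (towards the disc), z up. Slides freely (1 to 3 N). The disc's rim stops it unless a slot is in line within about 2 mm; the round nose centres a slightly misaligned slot.
- bar_nose (a point): Foremost point of the bar's rounded nose, half-way up the bar. Starts 53 to 67 mm from the disc's axis; fully home it rests against the slot bottom, 25 mm from the axis.
- tab_mid (a point): Middle of the bar's upright tab, which is 10 mm thick along the bar, 24 mm wide and rises from 68 to 102 mm above the bench. It stands 74 mm behind the nose, and this point is 85 mm above the bench. There is free room behind it.
- battery: Bystander: loose black tool battery 75 x 60 x 59 mm. Origin at the centre of its underside.
- socket: Bystander: loose steel socket, a tube 32 mm in diameter and 40 mm high, upright. Origin at the centre of its underside.
- screw_cup: Bystander: loose steel cup 68 mm across and 55 mm high. Origin at the centre of its underside.
- spanner: Bystander: loose flat spanner lying on the bench. Origin under its middle.
There are look-alikes about, which are no part of the job. Of the things shaped like the lock_bar, the steel one is meant.

How it is judged:
By the outcome, as a careful person would: the job done as asked, in the order asked, and still so for the second after the job is handed in, with the robot touching nothing.
It also fails if it takes over 64 s, if anything falls off the work surface, if the arm or the gripper's body presses on something with over 40 N, if the wrist force passes 120 N, or if a joint passes its speed limit or range.

### The arm

A 6-joint arm with a two-finger parallel gripper is mounted at the origin on the work surface. World frame = base frame: x ahead of the robot, y to its left, z up, the work surface at z = 0. Lengths are in m, angles in rad, forces in N, time in s.
With the tool pointing down it reaches from about 0.425 to 0.95 m from the base axis. Payload 3.5 kg.
Tool frame: the origin (TCP) lies on the centre line of the jaws, within the pads' length; the fingertips stand 14 mm ahead of it and the grasp point (between the pads) lies 5 mm behind it; z points along the fingers, y is the line along which they close (so a half turn about z gives the same grasp; the last joint's range is limited). The gripper opens to 85 mm and grips with 20 to 120 N. Pads are 22 mm wide; open, the fingers measure 114 mm over their backs; the gripper's body (76 mm by 85 mm) begins 54 mm behind the grasp point. The pads swing forward as they close: fully open they stand 13 mm farther back than shut.
Start: joints at [-1.335, 0.286, 1.577, -0, 1.279, -0.15], TCP at [0.254, -0.625, 0.245] pointing down, gripper open.
Joint ranges: [-2.77, 2.77], [-0.9, 2.22], [0.21, 2.48], [-1.53, 4.67], [0.24, 2.81], [-2.84, 2.84]. Speed limits (rad/s): [2.79, 2.79, 3.14, 3.14, 3.14, 3.14].

### API

Orientations are given as a unit quaternion [w, x, y, z].
In Python, from station import r gives the robot as it stands.
- The arm moves only by the tool play_rows, never from a script. Its argument "deltas" is a list of rows, each a list of 7 numbers: the shift along the tool's x, y, z in mm, then the turn, a rotation vector about the tool's x, y, z in degrees, then the gripper's target within -1 to 1 (shut at 1, half-way at 0, fully open at -1). In form: [[tx, ty, tz, wx, wy, wz, fingers], ...]. A call has 1 to 5 rows; each row shifts and turns the commanded pose from where the row before left it, along the tool's axes as they then stand; what a row does not reach is not made up. A row lasts 1/8 s, in which the tool goes at most 62.5 mm and 10.7 degrees, less where a joint would pass 70% of its speed; a pose out of reach is approached as far as the arm can. A call with a gripper value outside its range is refused whole. The fingers move at their own pace and stop on an object; "newtons" is the grip in N (left out, the last holds). Time passes only in rows, so rows that do not move let the fingers close. It gives the time, the measured TCP pose, the force, the opening and the grip force at its end, in the units of the state.
- r.get_state(): the state, without advancing time (a new reading comes with each control period).
- r.grab_frame(name): name is "scene" or "top" or "wrist"; returns a dict with "image" (384x512x3 uint8, red, green, blue), "camera_matrix" (3x3 intrinsics, pixels), "dist" ([k1, k2, p1, p2, k3] as OpenCV has them; the pictures are not rectified), "rvec" (rotation vector, rad) and "tvec" (3), from world to camera coordinates, as OpenCV has them. Camera axes: x right, y down, z forward; pixel columns grow to the right and rows downward; lengths in m; the calibration is good to about 2 mm. A picture is of the moment at which its call begins. There is no depth.
- r.sign_off(): hands the job in; it is judged then, once.
The state is a dict: "time": time; "joint_pos": joint angles; "dq": joint speeds; "joint_torque": joint torques, N m; "ee_pos": TCP position; "tool_rot": TCP orientation; "wrist_force": force on the tool from outside, world axes, zero at the start; "torque": the same for the moment, N m; "grip_width": opening from 0.0 (shut) to 1.0 (fully open); "grasp_force": force on a finger pad.
Only numpy, scipy, OpenCV 4.12 (cv2) and the standard library are available. Lean on these libraries where they do the work, as an engineer would, in place of code of your own. Each camera call takes 0.05 s, during which the arm holds its last target. There are 200 camera calls.

## Working session

There is one attempt and no reset: what is moved stays moved. The work goes in short steps, Python scripts to look and compute and a tool call to move; the robot and the scene stay as the last step left them, time stands still between calls to the robot, and variables do not carry over. Pictures are saved under pics/ and viewed, at most 10 in all, crops included, and the job is handed in when it is done.

Besides the shell and the picture viewer there is one more tool, called after ">>>" as name(argument=value, ...), one argument or row to a line, values as JSON. play_rows: Moves the arm, as the interface text tells. Its arguments: {"type":"object","properties":{"deltas":{"type":"array","items":{"type":"array","items":{"type":"number"}}},"newtons":{"type":"number"}},"required":["deltas"]}

```bash
mkdir -p pics; cat > h.py <<'E'
import numpy as np,cv2,pickle
from station import r
def snap(n,f):
    g=r.grab_frame(n); cv2.imwrite(f'pics/{f}.png',cv2.cvtColor(g['image'],cv2.COLOR_RGB2BGR)); pickle.dump(g,open(f'pics/{f}.pkl','wb')); return g
def load(f): return pickle.load(open(f'pics/{f}.pkl','rb'))
def cam(g): return [np.array(g[k],float) for k in('camera_matrix','dist','rvec','tvec')]
def at_z(g,px,z):
    K,d,rv,tv=cam(g); u=cv2.undistortPoints(np.array([[px]],float),K,d)[0,0]
    R=cv2.Rodrigues(rv)[0]; c=-R.T@tv.ravel(); v=R.T@np.array([*u,1]); return c+v*(z-c[2])/v[2]
def proj(g,P):
    K,d,rv,tv=cam(g); return cv2.projectPoints(np.array(P,float).reshape(-1,1,3),rv,tv,K,d)[0][:,0]
E
python3 - <<'E'
from h import *
a=snap('top','top1')['image'];b=snap('scene','sc1')['image']
for n,i in(('top',a),('sc',b)): cv2.imwrite(f'pics/{n}1b.png',cv2.cvtColor(cv2.resize(i,(800,600),interpolation=cv2.INTER_CUBIC),cv2.COLOR_RGB2BGR))
s=r.get_state();print(s['ee_pos'],s['tool_rot'],s['time'])
E
```

```text
[ 0.25390282 -0.62481246  0.24406555] [-1.07294415e-03  9.81451430e-01  1.91707946e-01 -4.65301625e-05] 0.1
```

View pics/top1b.png

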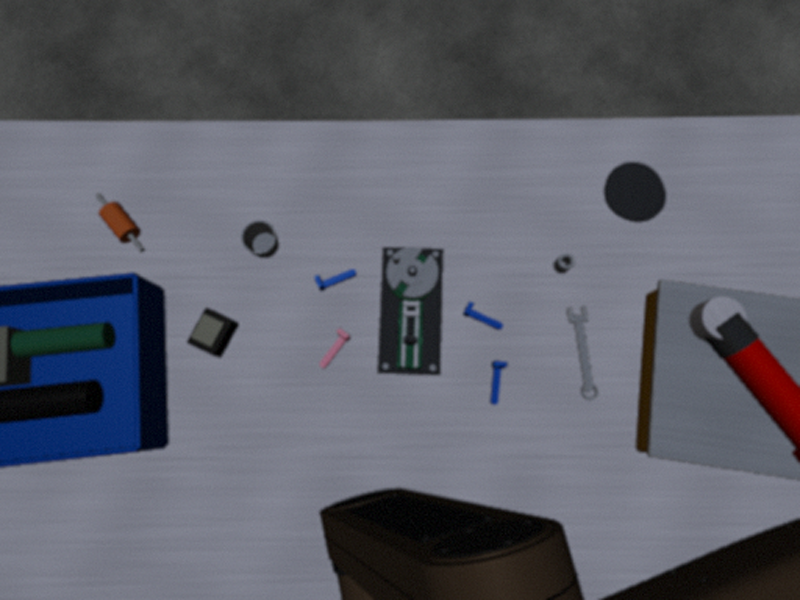

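View pics/sc1b.png

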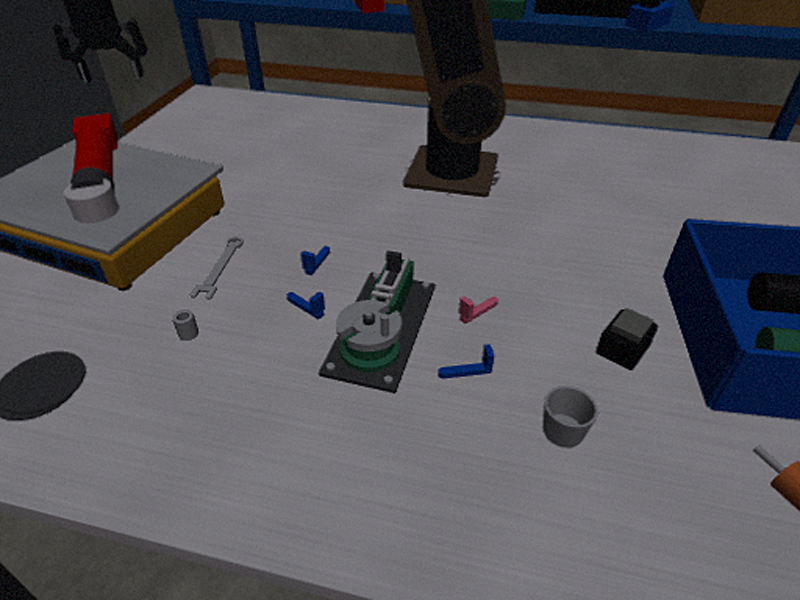

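The top view shows the stand at about (410,310) in the 800x600 picture, with the disc at (413,271). There are five bar-shaped things. Three are blue, at (335,279), (483,316) and (497,382), one is pink at (335,348), and one is steel, in the guide at (410,325). The steel one in the guide fits the description, and I'll confirm it in a crop.

```bash
python3 - <<'E'
from h import *
a=load('top1')['image'][150:250,230:295]; b=load('sc1')['image'][150:255,195:285]
f=lambda i,s:cv2.resize(i,None,fx=s,fy=s,interpolation=cv2.INTER_CUBIC)
A=f(a,5.8);B=f(b,4.5);o=np.zeros((590,800,3),np.uint8);o[:A.shape[0],:A.shape[1]]=A;o[:B.shape[0],385:385+B.shape[1]]=B
o=np.clip(o.astype(float)*1.7,0,255).astype(np.uint8)
cv2.imwrite('pics/crop1.png',cv2.cvtColor(o,cv2.COLOR_RGB2BGR))
E
```

```text
(no output)
```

View pics/crop1.png

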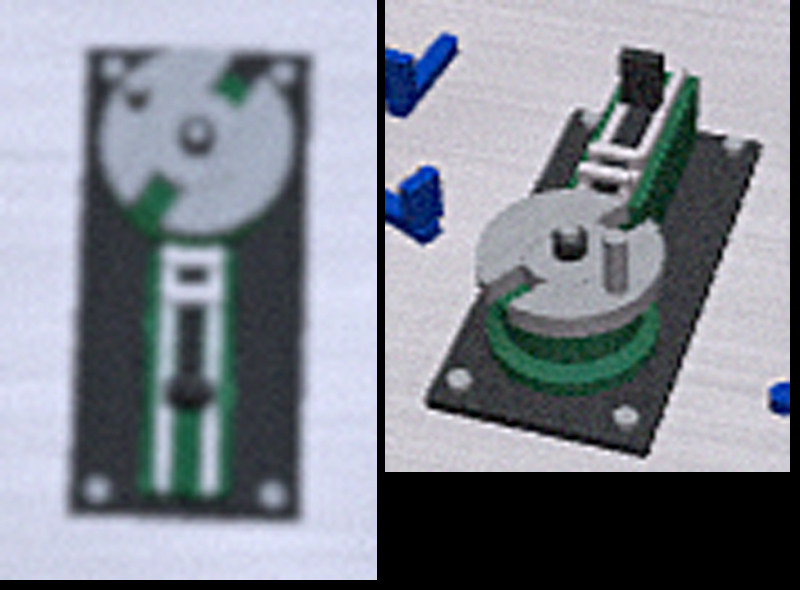

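The left half of the crop (top view) shows the steel bar in the guide, with its tab at about (188,390). The disc centre is at (197,138), with slots at (235,85) and (155,200), and the pin is at the upper left, near (137,97). The bar is confirmed as steel. The nearest alignment is a counter-clockwise turn to 3.14.

```bash
cat >> h.py <<'E'
def fit():
    from scipy.optimize import least_squares
    g=load('top1'); f=lambda p:(np.array(p)+.5)/5.8-.5+[230,150]
    uv=f([(88,50),(310,57),(298,518),(70,514),(197,133)])
    L=np.array([[.065,.06,.01],[.065,-.06,.01],[-.185,-.06,.01],[-.185,.06,.01],[0,0,.08]])
    s=least_squares(lambda q:(proj(g,W(q,L))-uv).ravel(),[.6,0,0]); return s.x,s.fun
def W(q,L):
    L=np.atleast_2d(L); c,s=np.cos(q[2]),np.sin(q[2]); return np.c_[q[0]+c*L[:,0]-s*L[:,1],q[1]+s*L[:,0]+c*L[:,1],L[:,2]]
def S(q,P):
    P=np.atleast_2d(P)[:,:2]-q[:2]; c,s=np.cos(q[2]),np.sin(q[2]); return np.c_[P[:,0]*c+P[:,1]*s,-P[:,0]*s+P[:,1]*c]
E
python3 - <<'E'
from h import *
q,e=fit();print(q,e.round(2))
g=load('top1'); f=lambda p:(np.array(p)+.5)/5.8-.5+[230,150]
for n,p,z in [('slotA',(235,87),.06),('slotB',(157,195),.06),('pintop',(137,95),.105),('pinbase',(137,95),.07),('tabtop',(188,388),.102),('guideend',(187,492),.058)]:
    s=S(q,at_z(g,f(p),z))[0]; print(n,(s*1000).round(1),np.degrees(np.arctan2(s[1],s[0])).round(1))
h=load('sc1'); f2=lambda p:(np.array(p)+.5-[385,0])/4.5-.5+[195,150]
for n,p,z in [('pintop',(615,235),.105),('pinbase',(615,292),.07),('axis',(570,232),.085),('tabtop',(642,52),.102)]:
    s=S(q,at_z(h,f2(p),z))[0]; print(n,(s*1000).round(1),np.degrees(np.arctan2(s[1],s[0])).round(1))
E
```

```text
[ 0.60152275 -0.02277976 -0.03690738] [-0.26 -0.72  0.17 -0.74  0.59  0.84 -0.48  0.19 -0.03  0.29]
slotA [ 30.7 -18.8] -31.4
slotB [-26.8  19. ] 144.6
pintop [12.5 29.8] 67.2
pinbase [22.2 30.6] 54.1
tabtop [-129.7    0.7] 179.7
guideend [-175.2   -0.7] -179.8
pintop [22.4 30. ] 53.3
pinbase [26.1 30.7] 49.6
axis [5.9 1.1] 10.2
tabtop [-128.3   -0.2] -179.9
```

>>> play_rows(
  deltas=[
    [0,0,-30,0,0,8,1],
    [0,0,-30,0,0,8,1],
    [0,0,-30,0,0,8.2,1],
    [27,-46,0,0,0,0,1],
    [27,-46,0,0,0,0,1],
  ],
  newtons=20,
)

```text
time: 0.72
ee_pos: [0.3115, -0.5346, 0.335]
tool_rot: [-0.0, 1.0, -0.019, 0.0]
wrist_force: [0.6, -0.3, -0.0]
grip_width: 0.004
grasp_force: 0.0
```

>>> play_rows(
  deltas=[
    [27,-46,0,0,0,0,1],
    [27,-46,0,0,0,0,1],
    [27,-46,0,0,0,0,1],
    [27,-46,0,0,0,0,1],
    [27,-46,0,0,0,0,1],
  ],
)

```text
time: 1.35
ee_pos: [0.4552, -0.3087, 0.3348]
tool_rot: [-0.0, 1.0, -0.018, -0.0]
wrist_force: [0.9, -0.6, -0.4]
grip_width: -0.004
grasp_force: 0.0
```

>>> play_rows(
  deltas=[
    [27,-46,0,0,0,0,1],
    [27,-46,0,0,0,0,1],
    [27,-46,0,0,0,0,1],
    [27,-46,0,0,0,0,1],
    [0,0,0,0,0,0,1],
  ],
)

```text
time: 1.98
ee_pos: [0.5703, -0.1274, 0.3345]
tool_rot: [-0.001, 1.0, -0.016, -0.001]
wrist_force: [0.6, 0.1, 0.4]
grip_width: 0.0
grasp_force: 0.0
```

>>> play_rows(
  deltas=[
    [26,-47,30,0,0,0,1],
    [26,-47,30,0,0,0,1],
    [25,-48,30,0,0,0,1],
    [0,0,30,0,0,0,1],
    [0,0,0,0,0,0,1],
  ],
)

```text
time: 2.6
ee_pos: [0.6493, 0.0084, 0.2112]
tool_rot: [-0.0, 1.0, -0.018, -0.004]
wrist_force: [-0.9, 0.5, 0.3]
grip_width: 0.005
grasp_force: 0.0
```

```bash
python3 - <<'E'
from h import *
i=snap('wrist','w1')['image']; cv2.imwrite('pics/w1b.png',cv2.cvtColor(np.clip(cv2.resize(i,(800,600))*1.5,0,255).astype(np.uint8),cv2.COLOR_RGB2BGR))
E
```

```text
(no output)
```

View pics/w1b.png

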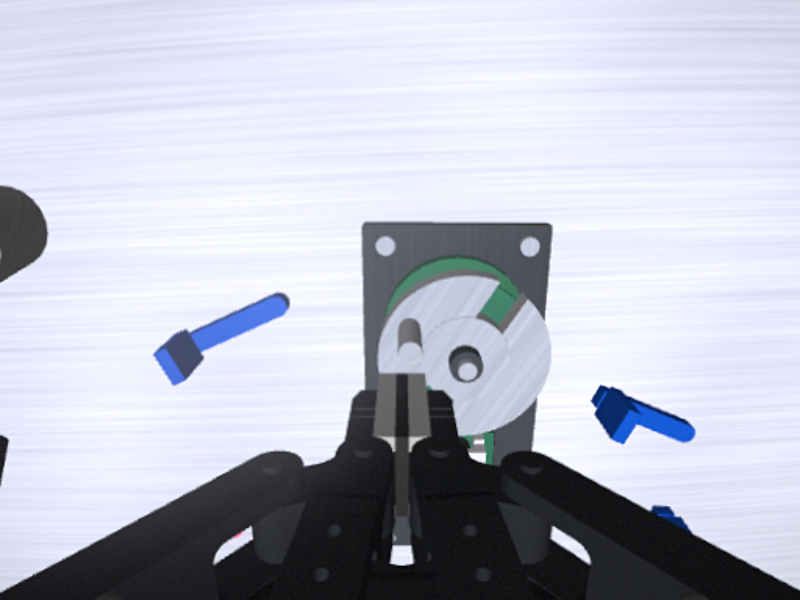

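The wrist view at 800x600 shows the pin top at (410,350), its base near (409,323), the stub tip at (467,370), the slot at (499,303), and the far plate corners at (363,223) and (551,223).

```bash
python3 - <<'E'
from h import *
q,e=fit();g=load('w1');k=.64
for n,p,z in [('cornL',(363,223),.01),('cornR',(551,223),.01),('stub',(467,371),.085),('pintop',(410,350),.105),('pinbase',(409,324),.07),('slotinL',(480,314),.07),('slotinR',(502,327),.07),('slotoutR',(524,298),.07),('slotoutL',(500,280),.07)]:
    P=at_z(g,((np.array(p)+.5)*k-.5),z);s=S(q,P)[0]; print(n,P.round(4),(s*1000).round(1),np.degrees(np.arctan2(s[1],s[0])).round(1))
s=r.get_state();print('tcp',S(q,s['ee_pos'])*1000,s['ee_pos'])
E
```

```text
cornL [0.6733 0.0314 0.01  ] [69.7 56.8] 39.2
cornR [ 0.6692 -0.0856  0.01  ] [ 70.  -60.3] -40.8
stub [ 0.6059 -0.0244  0.085 ] [ 4.5 -1.4] -17.5
pintop [0.6275 0.0051 0.105 ] [25.  28.9] 49.1
pinbase [0.6277 0.0051 0.07  ] [25.2 28.9] 48.9
slotinL [ 0.632 -0.033  0.07 ] [30.9 -9.1] -16.4
slotinR [ 0.6241 -0.045   0.07  ] [ 23.4 -21.4] -42.4
slotoutR [ 0.6402 -0.0564  0.07  ] [ 39.9 -32.2] -38.9
slotoutL [ 0.6505 -0.0434  0.07  ] [ 49.8 -18.8] -20.7
tcp [[47.8288933  32.34074035]] [0.65051241 0.00777412 0.21381542]
```

>>> play_rows(
  deltas=[
    [5,-1,28,0,0,0,1],
    [0,0,28,0,0,0,1],
    [0,0,28,0,0,0,1],
    [0,0,27,0,0,0,1],
    [0,0,0,0,0,0,1],
  ],
)

```text
time: 3.28
ee_pos: [0.6556, 0.0081, 0.1038]
tool_rot: [-0.0, 1.0, -0.019, -0.001]
wrist_force: [-0.0, -0.0, 0.2]
grip_width: 0.0
grasp_force: 0.0
```

>>> play_rows(
  deltas=[
    [-5,0,0,0,0,0,1],
    [-5,0,0,0,0,0,1],
    [-4,0,0,0,0,0,1],
    [-4,0,0,0,0,0,1],
    [0,0,0,0,0,0,1],
  ],
)

```text
time: 3.9
ee_pos: [0.6404, 0.0108, 0.1057]
tool_rot: [-0.001, 1.0, -0.019, 0.003]
wrist_force: [4.7, 2.1, -0.3]
grip_width: 0.002
grasp_force: 2.3
```

>>> play_rows(
  deltas=[
    [-3,0,0,0,0,0,1],
    [-3,0,0,0,0,0,1],
    [-2,0,0,0,0,0,1],
    [0,0,0,0,0,0,1],
    [0,0,0,0,0,0,1],
  ],
)

```text
time: 4.53
ee_pos: [0.6325, 0.0117, 0.1056]
tool_rot: [-0.001, 1.0, -0.019, 0.003]
wrist_force: [5.4, 4.5, -0.6]
grip_width: -0.004
grasp_force: 2.4
```

```bash
python3 - <<'E'
from h import *
i=snap('wrist','w2')['image'];snap('top','top2'); snap('scene','sc2')
cv2.imwrite('pics/w2b.png',cv2.cvtColor(np.clip(cv2.resize(i,(800,600))*1.5,0,255).astype(np.uint8),cv2.COLOR_RGB2BGR))
q,e=fit();s=r.get_state();print('tcp',S(q,s['ee_pos'])*1000,s['ee_pos'])
E
```

```text
tcp [[29.71157202 35.51997247]] [0.63252474 0.0116197  0.10557019]
```

View pics/w2b.png

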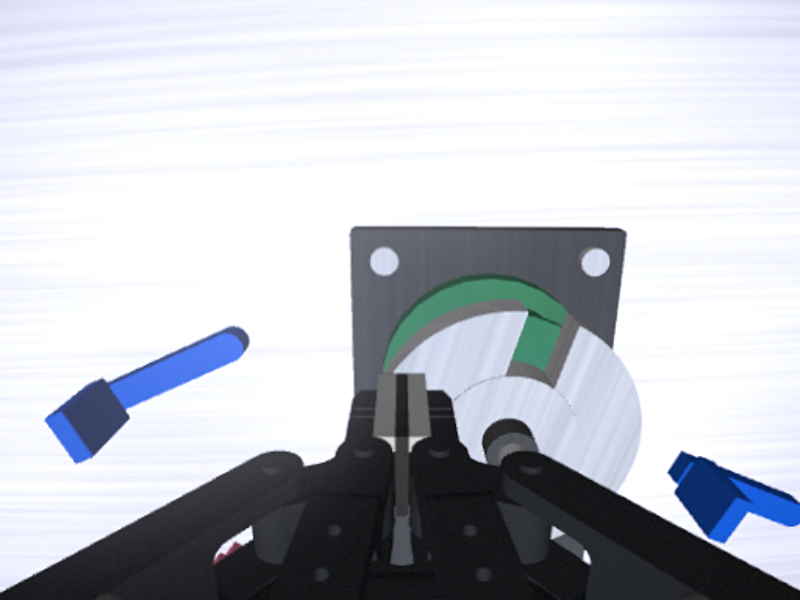

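The wrist view shows the far slot partly turned: its left edge runs from (529,311) to (511,374) and its right edge from (579,328) to (554,388). I'll work out its angle.

```bash
cat >> h.py <<'E'
def slot(g,Lo,Li,Ro,Ri,k=.64,z=.07):
    P=[at_z(g,(np.array(p)+.5)*k-.5,z)[:2] for p in(Lo,Li,Ro,Ri)]
    a=[np.degrees(np.arctan2(*(P[i]-P[i+1])[::-1]))-np.degrees(fit()[0][2]) for i in(0,2)]
    print('edge angles in stand',np.round(a,1),'width mm',1000*np.linalg.norm(P[1]-P[3])); 
    m=np.mean(P,0); ax=np.array([.6057,-.0240]); d=m-ax; print('radial',np.degrees(np.arctan2(d[1],d[0]))-np.degrees(fit()[0][2]),1000*np.linalg.norm(d))
E
python3 - <<'E'
from h import *
g=load('w2');slot(g,(529,311),(511,374),(579,328),(554,388))
k=.64
C=[at_z(g,(np.array(p)+.5)*k-.5,.01) for p in((351,228),(626,231))];print(C,np.degrees(np.arctan2(C[0][0]-C[1][0],C[0][1]-C[1][1])))
slot(load('w1'),(500,280),(480,314),(524,298),(502,327))
E
```

```text
edge angles in stand [-11.4 -16.5] width mm 16.00969566932716
radial -17.3047717312126 35.65316958612525
[array([0.67320515, 0.03170723, 0.01      ]), array([ 0.66789098, -0.08567487,  0.01      ])] 2.5921496507396053
edge angles in stand [-27.1 -33.3] width mm 14.33934254238651
radial -31.279272192768413 37.15305289190511
```

>>> play_rows(
  deltas=[
    [-3,0,0,0,0,0,1],
    [-3,0,0,0,0,0,1],
    [-1.5,0,0,0,0,0,1],
    [0,0,0,0,0,0,1],
    [0,0,0,0,0,0,1],
  ],
)

```text
time: 5.3
ee_pos: [0.6244, 0.0114, 0.1053]
tool_rot: [-0.001, 1.0, -0.018, 0.002]
wrist_force: [3.3, 2.6, -0.7]
grip_width: 0.002
grasp_force: 2.0
```

```bash
python3 - <<'E'
from h import *
i=snap('wrist','w3')['image']
cv2.imwrite('pics/w3b.png',cv2.cvtColor(np.clip(cv2.resize(i[130:330,212:430],None,fx=3,fy=3,interpolation=cv2.INTER_CUBIC)*1.2,0,255).astype(np.uint8),cv2.COLOR_RGB2BGR))
q,e=fit();s=r.get_state();print('tcp',S(q,s['ee_pos'])*1000,s['ee_pos'])
E
```

```text
tcp [[21.56024655 35.01450192]] [0.62436032 0.01141535 0.10528247]
```

View pics/w3b.png

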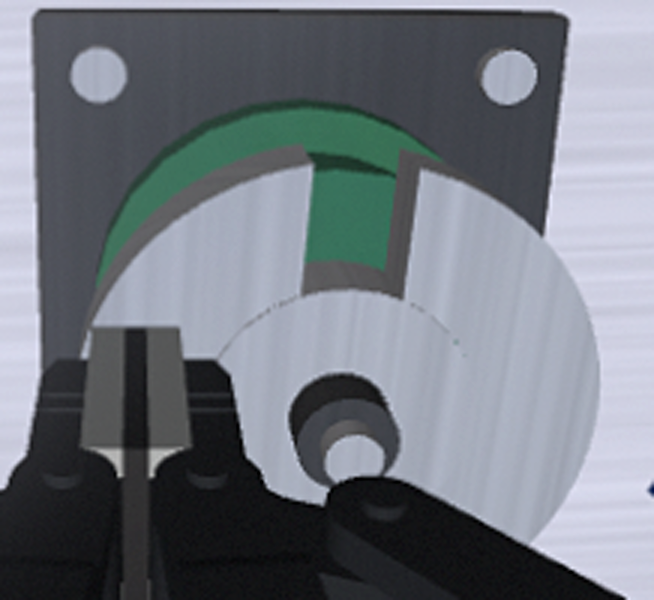

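The crop shows the slot's left edge from (313,165) to (302,295), its right edge from (421,168) to (404,300), and the plate corners at (33,10) and (568,14).

```bash
python3 - <<'E'
from h import *
g=load('w3');f=lambda p:(np.array(p)+.5)/3-.5+[212,130]
slot(g,*map(f,[(313,165),(302,295),(421,168),(404,300)]),k=1)
C=[at_z(g,f(p),.01) for p in((33,10),(568,14))];print(np.degrees(np.arctan2(C[0][0]-C[1][0],C[0][1]-C[1][1])))
print(at_z(g,f((353,458)),.085),at_z(g,f((343,428)),.08))
E
```

```text
edge angles in stand [-1.7 -2.4] width mm 17.926441791828882
radial -3.55818784610693 35.353311650870886
2.3466959213194234
[ 0.60652069 -0.02427573  0.085     ] [ 0.60932082 -0.02347431  0.08      ]
```

>>> play_rows(
  deltas=[
    [-1.5,0,0,0,0,0,1],
    [0,0,0,0,0,0,1],
    [0,0,0,0,0,0,1],
  ],
)

```text
time: 5.72
ee_pos: [0.6224, 0.0109, 0.1051]
tool_rot: [-0.0, 1.0, -0.018, 0.001]
wrist_force: [4.3, 2.8, 1.5]
grip_width: 0.001
grasp_force: 1.9
```

>>> play_rows(
  deltas=[
    [10,0,0,0,0,0,1],
    [20,-5,0,0,0,0,1],
    [0,0,-40,0,0,0,1],
    [0,0,-50,0,0,0,1],
    [0,0,0,0,0,0,1],
  ],
)

```text
time: 6.35
ee_pos: [0.6542, 0.0134, 0.1997]
tool_rot: [0.001, 1.0, -0.018, 0.004]
wrist_force: [0.6, 0.1, -0.5]
grip_width: 0.001
grasp_force: 0.0
```

```bash
python3 - <<'E'
from h import *
i=snap('wrist','w4')['image']
cv2.imwrite('pics/w4b.png',cv2.cvtColor(np.clip(cv2.resize(i[130:330,212:430],None,fx=3,fy=3,interpolation=cv2.INTER_CUBIC)*1.2,0,255).astype(np.uint8),cv2.COLOR_RGB2BGR))
q,e=fit();s=r.get_state();print('tcp',S(q,s['ee_pos'])*1000,s['ee_pos'])
E
```

```text
tcp [[49.72982245 38.35585264]] [0.652634   0.01371499 0.19658331]
```

View pics/w4b.png

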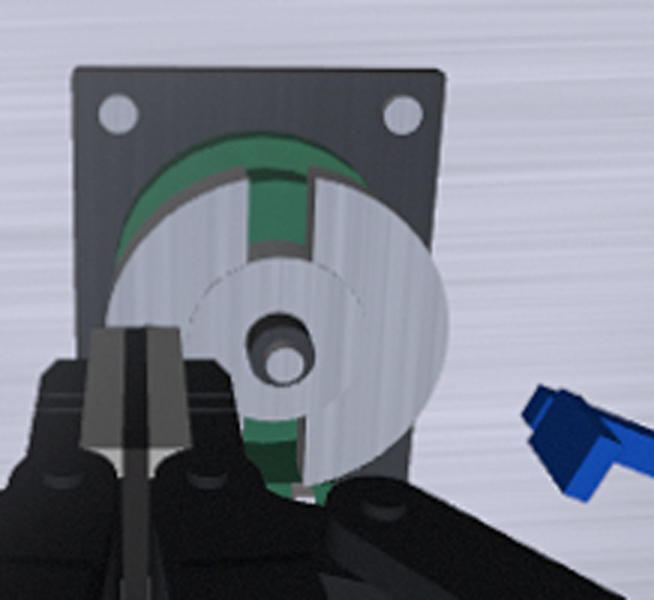

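Both slots now look near-aligned in the crop. The far slot's edges run (249,180)-(248,255) and (315,182)-(313,257), and the near slot's right edge runs from (307,418) to (305,482).

```bash
python3 - <<'E'
from h import *
g=load('w4');f=lambda p:(np.array(p)+.5)/3-.5+[212,130]
slot(g,*map(f,[(249,180),(248,255),(315,182),(313,257)]),k=1)
slot(g,*map(f,[(249,180),(245,418),(315,182),(306,450)]),k=1)
C=[at_z(g,f(p),.01) for p in((74,68),(444,71))];print(np.degrees(np.arctan2(C[0][0]-C[1][0],C[0][1]-C[1][1])))
C=[at_z(g,f(p),.01)[:2] for p in((74,68),(77,340))];d=C[0]-C[1];print(np.degrees(np.arctan2(d[1],d[0])))
q,_=fit();print(S(q,at_z(g,f((284,365)),.085))*1000)
s=r.get_state();print((S(q,s['ee_pos'])-S(q,[.606,-.024]))*1000)
E
```

```text
edge angles in stand [1.2 1.5] width mm 17.65942623215063
radial -0.20389746403455433 35.791203002829626
edge angles in stand [1.  1.2] width mm 20.86441478477976
radial -4.274549510684784 8.528035056324825
2.497492929284629
-2.4854498310256434
[[ 4.40678848 -1.37278867]]
[[45.21059765 39.4100585 ]]
```

>>> play_rows(
  deltas=[
    [-52,10,0,0,0,0,1],
    [-53,10,0,0,0,0,1],
    [-53,9,0,0,0,0,1],
    [-52,9,0,0,0,0,1],
    [0,0,30,0,0,0,1],
  ],
)

```text
time: 7.02
ee_pos: [0.438, -0.0162, 0.1647]
tool_rot: [0.001, 1.0, -0.019, 0.001]
wrist_force: [1.4, -0.7, -0.5]
grip_width: -0.0
grasp_force: 0.0
```

```bash
python3 - <<'E'
from h import *
i=snap('wrist','w5')['image'];t=snap('top','top5')['image'][150:250,230:295];b=snap('scene','sc5')['image'][150:255,195:285]
A=cv2.resize(i,(448,336));B=cv2.resize(b,None,fx=3.8,fy=3.8,interpolation=cv2.INTER_CUBIC)
o=np.zeros((410,800,3),np.uint8);o[:336,:448]=A;o[:B.shape[0],450:450+B.shape[1]]=B
cv2.imwrite('pics/w5b.png',cv2.cvtColor(np.clip(o*1.5,0,255).astype(np.uint8),cv2.COLOR_RGB2BGR))
q,e=fit();s=r.get_state();print((S(q,s['ee_pos'])-S(q,[.606,-.024]))*1000,s['ee_pos'])
E
```

```text
[[-168.16166236    2.2598003 ]] [ 0.43803624 -0.01553674  0.1617186 ]
```

View pics/w5b.png

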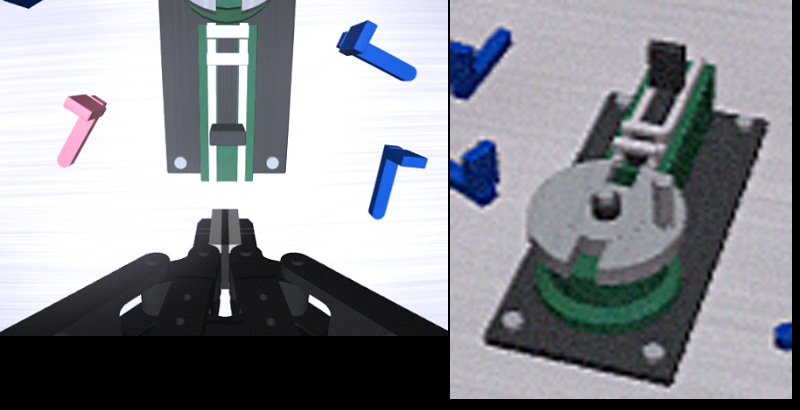

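The wrist view shows the tab at (228,135), centred on the guide and ahead of the shut fingers at (225,215). The scene view shows the slots in line.

```bash
python3 - <<'E'
from h import *
g=load('w5');k=512/448;q,e=fit()
for p,z in [((228,125),.102),((228,132),.102),((228,145),.068),((228,145),.102),((229,181),.058),((228,25),.074),((168,173),.01),((286,173),.01)]:
    P=at_z(g,(np.array(p)+.5)*k-.5,z);print(p,z,((S(q,P)-S(q,[.606,-.024]))*1000).round(1))
E
```

```text
(228, 125) 0.102 [[-121.7   -0.7]]
(228, 132) 0.102 [[-126.2   -0.7]]
(228, 145) 0.068 [[-142.6   -1.2]]
(228, 145) 0.102 [[-134.8   -0.7]]
(229, 181) 0.058 [[-175.6   -2.2]]
(228, 25) 0.074 [[-57.8  -0.9]]
(168, 173) 0.01 [[-184.3   58. ]]
(286, 173) 0.01 [[-184.4  -60.2]]
```

>>> play_rows(
  deltas=[
    [0,3,25,0,0,0,1],
    [0,0,25,0,0,0,1],
    [0,0,17,0,0,0,1],
    [0,0,0,0,0,0,1],
  ],
)

```text
time: 7.68
ee_pos: [0.4396, -0.0186, 0.096]
tool_rot: [-0.0, 1.0, -0.018, -0.002]
wrist_force: [0.2, 0.1, 0.6]
grip_width: -0.0
grasp_force: 0.0
```

>>> play_rows(
  deltas=[
    [6,0,0,0,0,0,1],
    [6,0,0,0,0,0,1],
    [5,0,0,0,0,0,1],
    [4,0,0,0,0,0,1],
    [4,0,0,0,0,0,1],
  ],
)

```text
time: 8.3
ee_pos: [0.4652, -0.0196, 0.0973]
tool_rot: [-0.0, 1.0, -0.018, -0.001]
wrist_force: [-2.0, 0.8, 1.0]
grip_width: 0.001
grasp_force: 1.2
```

>>> play_rows(
  deltas=[
    [3,0,0,0,0,0,1],
    [3,0,0,0,0,0,1],
    [3,0,0,0,0,0,1],
    [3,0,0,0,0,0,1],
    [0,0,0,0,0,0,1],
  ],
)

```text
time: 8.93
ee_pos: [0.4779, -0.0202, 0.0973]
tool_rot: [0.0, 1.0, -0.018, 0.001]
wrist_force: [0.4, -0.2, -0.6]
grip_width: 0.0
grasp_force: 0.0
```

>>> play_rows(
  deltas=[
    [3,0,0,0,0,0,1],
    [3,0,0,0,0,0,1],
    [2,0,0,0,0,0,1],
    [2,0,0,0,0,0,1],
    [0,0,0,0,0,0,1],
  ],
)

```text
time: 9.55
ee_pos: [0.4876, -0.0205, 0.0973]
tool_rot: [0.0, 1.0, -0.018, 0.0]
wrist_force: [-0.9, 0.3, 0.5]
grip_width: 0.0
grasp_force: 0.2
```

>>> play_rows(
  deltas=[
    [2,0,0,0,0,0,1],
    [0,0,0,0,0,0,1],
  ],
)

```text
time: 9.8
ee_pos: [0.4895, -0.0206, 0.0973]
tool_rot: [0.0, 1.0, -0.018, 0.0]
wrist_force: [-1.4, 1.0, -1.5]
grip_width: -0.0
grasp_force: 0.3
```

>>> play_rows(
  deltas=[
    [2,0,0,0,0,0,1],
    [0,0,0,0,0,0,1],
  ],
)

```text
time: 10.05
ee_pos: [0.4899, -0.0205, 0.0973]
tool_rot: [-0.0, 1.0, -0.018, -0.002]
wrist_force: [-5.5, 0.3, 5.2]
grip_width: -0.001
grasp_force: 3.3
```

>>> play_rows(
  deltas=[
    [2,0,0,0,0,0,1],
    [0,0,0,0,0,0,1],
    [0,0,0,0,0,0,1],
  ],
)

```text
time: 10.42
ee_pos: [0.4901, -0.0205, 0.0973]
tool_rot: [-0.0, 1.0, -0.018, -0.005]
wrist_force: [-12.7, 0.3, 10.2]
grip_width: -0.001
grasp_force: 6.4
```

>>> play_rows(
  deltas=[
    [-10,0,0,0,0,0,1],
    [-20,0,0,0,0,0,1],
    [0,0,-40,0,0,0,1],
    [0,0,-50,0,0,0,1],
    [0,0,0,0,0,0,1],
  ],
)

```text
time: 11.05
ee_pos: [0.4667, -0.0204, 0.1925]
tool_rot: [0.001, 1.0, -0.018, 0.006]
wrist_force: [-0.0, 0.4, 0.2]
grip_width: 0.004
grasp_force: 0.0
```

```bash
python3 - <<'E'
from h import *
i=snap('wrist','w6')['image'];b=snap('scene','sc6')['image'][150:255,195:285]
A=cv2.resize(i[:210,150:360],(430,430),interpolation=cv2.INTER_CUBIC);B=cv2.resize(b,None,fx=4,fy=4,interpolation=cv2.INTER_CUBIC)
o=np.zeros((432,800,3),np.uint8);o[:430,:430]=A;o[:B.shape[0],435:435+B.shape[1]]=B
cv2.imwrite('pics/w6b.png',cv2.cvtColor(np.clip(o*1.4,0,255).astype(np.uint8),cv2.COLOR_RGB2BGR))
E
```

```text
(no output)
```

View pics/w6b.png

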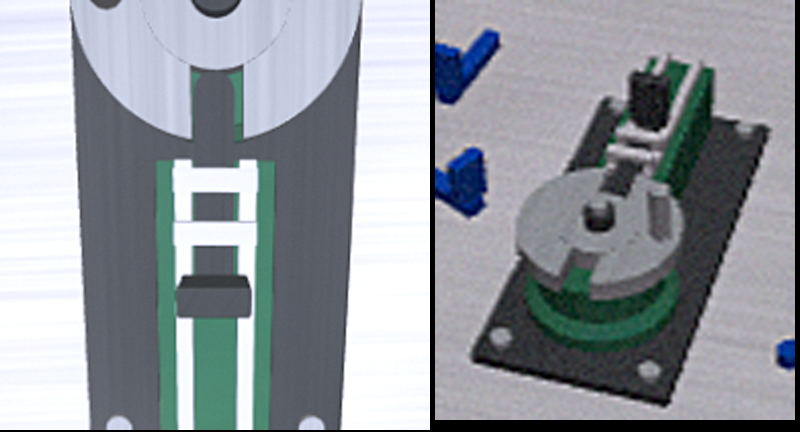

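The bar's nose rests against the slot bottom at about (215,70), inside the slot, and the fingers are clear above the stand. Handing in.

>>> play_rows(
  deltas=[
    [0,0,-20,0,0,0,1],
    [0,0,-20,0,0,0,1],
    [0,0,0,0,0,0,1],
    [0,0,0,0,0,0,1],
  ],
)

```text
time: 11.65
ee_pos: [0.4625, -0.0194, 0.2254]
tool_rot: [-0.0, 1.0, -0.018, -0.001]
wrist_force: [-0.9, 0.3, -0.6]
grip_width: 0.002
grasp_force: 0.0
```

```bash
python3 -c "from station import r; print(r.sign_off())"
```

```text
the job is handed in; nothing more can be done
None
```

The spindle is locked: I pushed the disc round to 3.14 and the steel bar fully home into its slot, then moved the robot clear and handed the job in at about 12 s.

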